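# Lift the pressing plate off its bonding jig

## Task

The bond in the oblong jig has set: take the oblong pressing plate by its lifting bar, draw it straight up off its two dowels, keeping it level so that it does not bind, and lay it gently and flat in the middle of the black rubber mat. The round plate is still curing: leave it on its jig.

Things in the scene. Friction and masses are not known exactly. Their poses are not given: they have to be found in the camera images.
- plate_grip (a point): Loose oblong aluminium plate 140 x 80 x 10 mm, 0.3-0.6 kg. Upright steel lifting bar mid-top: 60 long (x), 20 wide (y), 40 mm high; pinch it across its width. Holes 55 mm either side of centre sit over the jig's dowels with 1.5 mm play. This point: in the bar, over the plate's centre, 25 mm above its top face, 35 above its underside, 15 below the bar's top. x along plate, y across, z up.
- jig: Oblong dark wooden jig 170 x 100 x 15 mm, fixed, with a 4 mm rubber pad on which the plate starts (underside 19 mm above the work surface). Two steel dowels, 10 mm thick, 55 mm either side of centre along x, tips 41 mm above the work surface, 12 mm above the seated plate's top: the plate must rise 22 mm to clear them. Origin: centre of its underside; x along its length, z up.
- mat: Plain black rubber mat 220 x 170 mm, 4 mm thick, fixed flat on the work surface. Origin: centre of its underside, at the work surface; x along its length, z up.
- round_grip (a point): The round plate, to be left alone: aluminium disc 120 mm across, 10 mm thick, loose, with the same lifting bar, on two dowels 80 mm apart of a round wooden jig 150 mm across. This point lies in the bar on the disc's centre line, 25 mm above its top face.
Things that resemble listed ones, but are neither listed nor needed, are in the scene too. What is shaped like the jig but pink or yellow is not meant.

How it is judged:
On the way:
1. the oblong plate is clear above its dowels, level and right over its jig (z of plate_grip in the frame of jig above 0.078 m and horizontal distance between plate_grip and jig below 0.02 m and angle between plate_grip's own z axis and vertical below 0.1745 rad), for 0.05 s.
At the end, for the whole second after the job is handed in: The oblong plate lies flat (within 6 degrees) and at rest on the mat, its centre within 40 mm of the mat's centre, either way round; the round plate is within 10 mm of where it was, on its jig (horizontal distance between plate_grip and mat below 0.04 m and z of plate_grip in the frame of mat between 0.034 and 0.044 m and angle between plate_grip's own z axis and vertical below 0.1 rad and linear speed of plate below 0.02 m/s and distance of round_grip from where it was at the start of the episode below 0.01 m); the robot touches nothing.
It fails at once if the oblong plate is tipped more than 15 degrees (angle between plate_grip's own z axis and vertical above 0.262 rad).
It fails at once if the oblong plate is dropped from more than about 20 mm (falls faster than 0.6 m/s while no finger touches it) (linear speed of plate above 0.6 m/s and contact force between the fingers and plate below 0.1 N).
It fails at once if the round plate is lifted or shifted more than 15 mm (distance of round_grip from where it was at the start of the episode above 0.015 m).
It also fails if it takes over 42 s, if anything falls off the work surface, if the arm or the gripper's body presses on something with over 40 N, if the wrist force passes 120 N, or if a joint passes its speed limit or range.

## Robot

A 7-joint arm with a two-finger parallel gripper is mounted at the origin on the work surface. World frame = base frame: x ahead of the robot, y to its left, z up, the work surface at z = 0. Lengths are in m, angles in rad, forces in N, time in s.
With the tool pointing down it reaches from about 0.425 to 0.975 m from the base axis. Payload 16.7 kg.
Tool frame: the origin (TCP) lies midway between the tips of the shut fingers; the grasp point (between the pads) lies 19 mm behind it; z points along the fingers, y is the direction in which the jaws open and shut (so a half turn about z gives the same grasp; the last joint's range is limited). The gripper opens to 85 mm and grips with 20 to 120 N. Pads are 22 mm wide; open, the fingers measure 114 mm over their backs; the gripper's body (76 mm by 85 mm) begins 54 mm behind the grasp point. The pads swing forward as they close: fully open they stand 13 mm farther back than shut.
Start: joints at [0.992, 0.426, 0.074, 1.606, -0.034, 1.111, -0.067], TCP at [0.281, -0.614, 0.231] pointing down, gripper open.
Joint ranges: [-2.85, 2.85], [-0.5, 2.14], [-1.23, 1.37], [0.21, 2.46], [-1.02, 4.16], [0.16, 2.05], [-2.73, 2.73]. Speed limits (rad/s): [1.89, 1.89, 2.39, 2.39, 3.01, 3.01, 3.01].

## Interface

Orientations are given as a rotation vector (axis times angle).
In Python, from station import observe, snapshot, camera_info, close_job gives the robot as it stands.
- The arm moves only by the tool jog_arm, never from a script. Its arguments are lists of equal length, an entry for each row: "dp": the shift along the tool's x, y, z in units of 0.06 m (1.0 is 0.06 m), a list of three; "rotation": the turn, a rotation vector about the tool's x, y, z in units of 0.08 rad (1.0 is 0.08 rad), a list of three; "jaw": the closure, from -1 (fully open) to 1 (shut), so that 0 is half open. A call has 1 to 12 rows; each row shifts and turns the commanded pose from where the row before left it, along the tool's axes as they then stand; what a row does not reach is not made up. A row lasts 1/8 s, in which the tool goes at most 62.5 mm and 10.7 degrees, less where a joint would pass 70% of its speed; a pose out of reach is approached as far as the arm can. A call with a number of a shift or a turn outside -1 to 1 is refused whole. A call with a gripper value outside its range is refused whole. The fingers move at their own pace and stop on an object; "newtons" is the grip in N (left out, the last holds). Time passes only in rows, so rows that do not move let the fingers close. It gives the time, the measured TCP pose, the force and the opening at its end, in the units of the state.
- observe(): the state, without advancing time (a new reading comes with each control period).
- snapshot(name): name is "scene" or "side" or "wrist"; returns the picture (480x640x3 uint8, red, green, blue); there is no depth.
- camera_info(name): a dict with "mtx" (3x3 intrinsics, pixels), "dist" ([k1, k2, p1, p2, k3] as OpenCV has them; the pictures are not rectified), "rvec" (rotation vector, rad) and "tvec" (3), from world to camera coordinates, as OpenCV has them; the wrist camera has in their place "hand_eye" (4x4, takes a point from camera to tool coordinates, whose origin is the TCP and whose axes are the flange's). Camera axes: x right, y down, z forward; pixel columns grow to the right and rows downward; lengths in m; the calibration is good to about 2 mm. A picture is of the moment at which its call begins: read the wrist's pose just before it. camera_info takes no time and is no camera call.
- close_job(): hands the job in, once; it reports no verdict.
The state is a dict: "time": time; "joint_pos": joint angles; "joint_vel": joint speeds; "effort": joint torques, N m; "eef_pos": TCP position; "eef_rot": TCP orientation; "ft_force": force on the tool from outside, world axes, zero at the start; "torque": the same for the moment, N m; "grip_width": opening from 0.0 (shut) to 1.0 (fully open).
Only numpy, scipy, OpenCV 4.12 (cv2) and the standard library are available. Lean on these libraries where they do the work, as an engineer would, in place of code of your own. Each camera call takes 0.05 s, during which the arm holds its last target. There are 200 camera calls.

## Working session

There is one attempt and no reset: what is moved stays moved. The work goes in short steps, Python scripts to look and compute and a tool call to move; the robot and the scene stay as the last step left them, time stands still between calls to the robot, and variables do not carry over. Pictures are saved under pics/ and viewed, about 8 in all and at most 12, crops included, and the job is handed in when it is done.

Besides the shell and the picture viewer there is one more tool, called after "Request:" as name(argument=value, ...) on one line, values as JSON. jog_arm: Moves the arm, as the interface text tells. Shifts and turns lie within -1 to 1; 1 stands for 0.06 m of shift or 0.08 rad of turn. Its arguments: {"type":"object","properties":{"dp":{"type":"array","items":{"type":"array","items":{"type":"number"}}},"rotation":{"type":"array","items":{"type":"array","items":{"type":"number"}}},"jaw":{"type":"array","items":{"type":"number"}},"newtons":{"type":"number"}},"required":["dp","rotation","jaw"]}

```bash
mkdir -p pics; ls; python3 - <<'E'
from station import *
import cv2,numpy as np
print(observe())
ims=[]
for n in("scene","side"):
    im=snapshot(n);np.save(f"pics/{n}.npy",im);cv2.imwrite(f"pics/{n}0.png",im[:,:,::-1]);print(camera_info(n))
print(camera_info("wrist"))
E
```

```text
pics
{'time': 0.0, 'joint_pos': array([ 0.99149354,  0.4267504 ,  0.07384885,  1.60662031, -0.03409527,
        1.11076143, -0.06710843]), 'joint_vel': array([-0.00200862, -0.00200595,  0.00050096,  0.00103465,  0.00049541,
       -0.00100665,  0.00097705]), 'effort': array([-1.01964728e-03, -9.49820852e+01,  3.76092196e+00, -4.63515794e+01,
        1.93755794e-02,  1.01541178e-02, -5.82052166e-05]), 'eef_pos': array([ 0.28107217, -0.61325307,  0.23059238]), 'eef_rot': array([-3.06814274e+00, -6.69630636e-01,  5.80492352e-04]), 'ft_force': array([-0.50513627, -0.05734484, -1.11636666]), 'torque': array([ 0.02443651, -0.05348791,  0.06569684]), 'grip_width': 1.0033613573804463}
{'mtx': array([[561.68717208,   0.        , 314.00224672],
       [  0.        , 561.68717208, 240.61083252],
       [  0.        ,   0.        ,   1.        ]]), 'dist': array([0.00662968, 0.        , 0.        , 0.        , 0.        ]), 'rvec': array([ 1.6841274 ,  1.54328422, -0.8024378 ]), 'tvec': array([-0.18104479, -0.17629407,  1.55514221])}
{'mtx': array([[441.57816615,   0.        , 312.330115  ],
   
[... 180 characters left out ...]
 array([ 0.41988801, -2.62009368,  1.36650854]), 'tvec': array([0.44794171, 0.06875191, 1.15879137])}
{'mtx': array([[369.08091005,   0.        , 321.39391073],
       [  0.        , 369.08091005, 235.83436922],
       [  0.        ,   0.        ,   1.        ]]), 'dist': array([-0.03865544,  0.        ,  0.        ,  0.        ,  0.        ]), 'hand_eye': array([[-1.29354785e-04, -9.59374176e-01, -2.82136799e-01,
         7.17512287e-02],
       [ 9.99999671e-01, -3.50009534e-04,  7.31685365e-04,
         2.26458246e-04],
       [-8.00710613e-04, -2.82136611e-01,  9.59373906e-01,
        -1.41043797e-01],
       [ 0.00000000e+00,  0.00000000e+00,  0.00000000e+00,
         1.00000000e+00]])}
```

View pics/scene0.png

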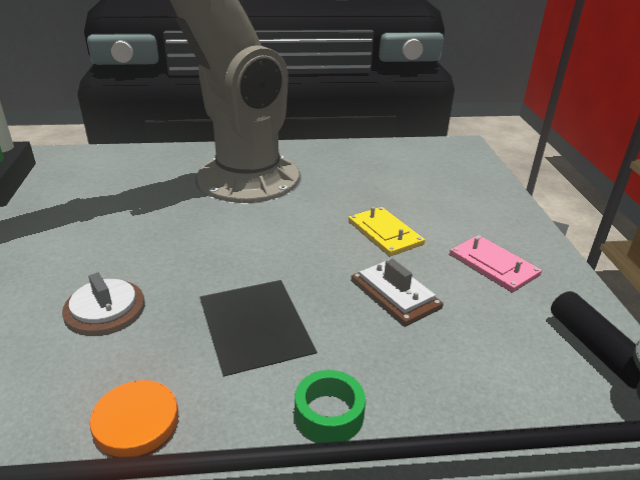

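View pics/side0.png

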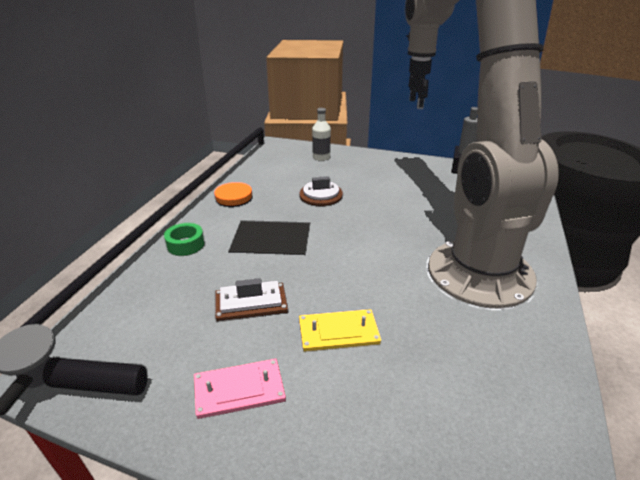

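Candidates for the plate: the aluminium plate on the dark wood jig (scene 397,280; side 250,293), the round plate (scene 103,300), the yellow jig (386,229) and the pink jig (495,262). I choose the first. The mat is at scene (257,325), side (271,237). Next I'll measure it and look at a close crop.

```bash
cat > h.py <<'E'
from station import *
import cv2,numpy as np
from scipy.spatial.transform import Rotation as R
def cam(n,pose=None):
    c=camera_info(n)
    if n=="wrist":
        T=np.eye(4);T[:3,:3]=R.from_rotvec(pose[1]).as_matrix();T[:3,3]=pose[0]
        M=T@c["hand_eye"];return c,M[:3,:3],M[:3,3]
    r=R.from_rotvec(c["rvec"]).as_matrix();return c,r.T,-r.T@c["tvec"]
def rays(k,px):
    c,Rm,o=k;u=cv2.undistortPoints(np.array(px,float).reshape(-1,1,2),c["mtx"],c["dist"]).reshape(-1,2)
    return o,(Rm@np.c_[u,np.ones(len(u))].T).T
def plane(k,px,z):
    o,d=rays(k,px);return o+d*((z-o[2])/d[:,2])[:,None]
def tri(k1,p1,k2,p2):
    out=[]
    o1,d1=rays(k1,p1);o2,d2=rays(k2,p2)
    for a,b in zip(d1,d2):
        s=np.linalg.lstsq(np.c_[a,-b],o2-o1,rcond=None)[0];A=o1+s[0]*a;B=o2+s[1]*b
        out.append([*(A+B)/2,np.linalg.norm(A-B)])
    return np.array(out)
def blob(mask,box):
    x0,y0,x1,y1=box;m=np.zeros(mask.shape[:2],np.uint8);m[y0:y1,x0:x1]=mask[y0:y1,x0:x1]*255
    cs,_=cv2.findContours(m,cv2.RETR_EXTERNAL,cv2.CHAIN_APPROX_NONE);return max(cs,key=cv2.contourArea)
def quad(c):
    h=cv2.convexHull(c)
    for e in np.linspace(1,25,97):
        q=cv2.approxPolyDP(h,e,True)
        if len(q)<=4:return q.reshape(-1,2)
E
python3 - <<'E'
from h import *
np.set_printoptions(precision=4,suppress=True)
tiles=[]
for n,bp,bm in(("scene",(340,245,450,330),(190,270,325,380)),("side",(205,270,295,325),(225,212,318,258))):
    im=np.load(f"pics/{n}.npy");k=cam(n);hsv=cv2.cvtColor(im,cv2.COLOR_RGB2HSV)
    for nm,box,m,z in(("plate",bp,(hsv[...,1]<40)&(hsv[...,2]>165),.029),("wood",bp,(hsv[...,1]>70)&(hsv[...,2]<150),.015),("mat",bm,hsv[...,2]<70,.004)):
        c=blob(m,box);
        q=quad(c);P=plane(k,q,z);print(n,nm,q.tolist());print(P[:,:2].tolist() and P[:,:2].round(4).tolist(),P.mean(0),np.linalg.norm(P-np.roll(P,-1,0),axis=1))
    x0,y0,x1,y1=bp;tiles.append(cv2.resize(im[y0:y1,x0:x1],(550,425) if n=="scene" else (540,330),interpolation=cv2.INTER_CUBIC))
w=550
tiles=[cv2.copyMakeBorder(t,0,0,0,w-t.shape[1],cv2.BORDER_CONSTANT) for t in tiles]
cv2.imwrite("pics/crop1.png",cv2.resize(np.vstack(tiles)[:,:,::-1],None,fx=.79,fy=.79))
E
```

```text
scene plate [[359, 271], [435, 267], [449, 295], [404, 308]]
[[0.4875, 0.2276], [0.4856, 0.3885], [0.5774, 0.3907], [0.6086, 0.2939]] [0.5398 0.3252 0.029 ] [0.1609 0.0919 0.1018 0.1381]
scene wood [[441, 307], [405, 322], [352, 275], [440, 301]]
[[0.5954, 0.3715], [0.6321, 0.2918], [0.4818, 0.2146], [0.5777, 0.3747]] [0.5718 0.3132 0.015 ] [0.0878 0.169  0.1865 0.018 ]
scene mat [[280, 281], [316, 352], [224, 375], [201, 297]]
[[0.4768, 0.065], [0.6853, 0.1193], [0.7264, -0.0411], [0.5164, -0.094]] [0.6012 0.0123 0.004 ] [0.2155 0.1656 0.2165 0.1639]
side plate [[294, 270], [294, 324], [205, 324], [205, 270]]
[[0.4629, 0.1752], [0.3953, 0.357], [0.583, 0.4193], [0.6817, 0.246]] [0.5307 0.2994 0.029 ] [0.194  0.1978 0.1994 0.23  ]
side wood [[286, 312], [218, 320], [216, 315], [282, 285]]
[[0.432, 0.313], [0.5702, 0.3865], [0.5825, 0.3733], [0.4769, 0.2249]] [0.5154 0.3244 0.015 ] [0.1565 0.0181 0.1821 0.0989]
side mat [[308, 223], [304, 254], [229, 251], [242, 221]]
[[0.5163, -0.0895], [0.4738, 0.0687], [0.6806, 0.1199], [0.717, -0.0385]] [0.5969 0.0152 0.004 ] [0.1638 0.2131 0.1625 0.2071]
```

View pics/crop1.png

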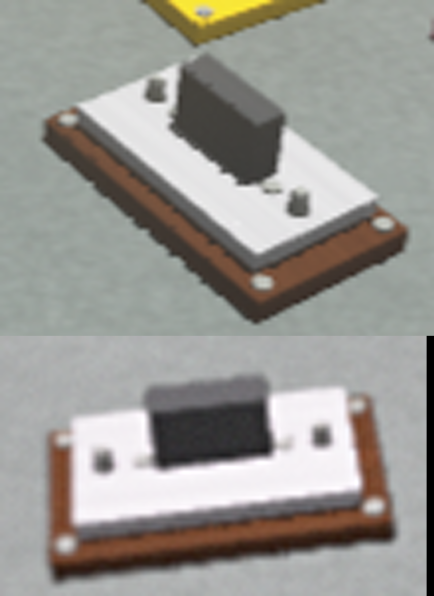

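Top crop: the plate sits on brown wood with two dowels and an upright bar whose top centre is at about scene (399.7,268.3), side (248.9,281.4). The yellow jig at the crop's edge is bare. Dowel tips are at scene (415.4,294.6) and (379.5,266.3), side (226.7,295.1) and (272.7,289.8). Now triangulate.

```bash
python3 - <<'E'
from h import *
np.set_printoptions(precision=4,suppress=True)
s,d=cam("scene"),cam("side")
A=[(415.4,294.6),(379.5,266.3),(399.7,268.3)];B=[(226.7,295.1),(272.7,289.8),(248.9,281.4)]
t=tri(s,A,d,B);print(t);v=t[0]-t[1];print("yaw",np.arctan2(v[1],v[0]),np.hypot(*v[:2]),(t[0]+t[1])/2)
M1=[(280,281),(316,352),(224,375),(201,297)];M2=[(308,223),(304,254),(229,251),(242,221)]
# order: scene280,281->(.477,.065)=side(304,254); 316,352->(229,251);224,375->(242,221);201,297->(308,223)
m=tri(s,M1,d,[M2[1],M2[2],M2[3],M2[0]]);print(m,m.mean(0))
e=m[1]-m[0]+m[2]-m[3];print("matyaw",np.arctan2(e[1],e[0]))
o=observe();print(R.from_rotvec(o["eef_rot"]).as_matrix())
E
```

```text
[[0.5783 0.3227 0.0351 0.0003]
 [0.4819 0.2708 0.0348 0.0007]
 [0.5311 0.2971 0.0668 0.0054]]
yaw 0.4939192259597056 0.10944268799973109 [0.5301 0.2967 0.0349 0.0005]
[[ 0.4747  0.0653  0.0019  0.0009]
 [ 0.6823  0.1189  0.0021  0.0022]
 [ 0.7207 -0.0427 -0.0004  0.003 ]
 [ 0.5168 -0.0933  0.0029  0.0026]] [0.5986 0.012  0.0016 0.0022]
matyaw 0.24775571709265432
[[ 0.909   0.4167 -0.0006]
 [ 0.4167 -0.909   0.001 ]
 [-0.0001 -0.0012 -1.    ]]
```

Request:
jog_arm(dp=[[0.7, -0.37, 0], [0.7, -0.37, 0], [0.7, -0.37, 0], [0.7, -0.37, 0], [0.7, -0.37, 0], [0.7, -0.37, 0], [0.7, -0.37, 0], [0.7, -0.37, 0], [0.7, -0.37, 0], [0.7, -0.37, 0], [0.7, -0.37, 0]], rotation=[[0, 0, 0], [0, 0, 0], [0, 0, 0], [0, 0, 0], [0, 0, 0], [0, 0, 0], [0, 0, 0], [0, 0, 0], [0, 0, 0], [0, 0, 0], [0, 0, 0]], jaw=[-1, -1, -1, -1, -1, -1, -1, -1, -1, -1, -1])

```text
time: 1.48
eef_pos: [0.6001, -0.1978, 0.2311]
eef_rot: [-3.069, -0.67, 0.001]
ft_force: [0.3, 0.3, -0.0]
grip_width: 0.997
```

Request:
jog_arm(dp=[[0.2, -0.67, 0], [0.2, -0.67, 0], [0.2, -0.67, 0], [0.2, -0.67, 0], [0.2, -0.67, 0], [0.2, -0.67, 0], [0.2, -0.67, 0], [0.2, -0.67, 0], [0.2, -0.67, 0], [0.2, -0.67, 0], [0.2, -0.67, 0], [0.2, -0.67, 0]], rotation=[[0, 0, 0], [0, 0, 0], [0, 0, 0], [0, 0, 0], [0, 0, 0], [0, 0, 0], [0, 0, 0], [0, 0, 0], [0, 0, 0], [0, 0, 0], [0, 0, 0], [0, 0, -0.8]], jaw=[-1, -1, -1, -1, -1, -1, -1, -1, -1, -1, -1, -1])

```text
time: 2.98
eef_pos: [0.529, 0.3006, 0.2311]
eef_rot: [3.046, 0.769, -0.001]
ft_force: [-0.2, 0.1, 0.0]
grip_width: 0.995
```

Request:
jog_arm(dp=[[0, 0, 0], [0, 0, 0]], rotation=[[0, 0, 0], [0, 0, 0]], jaw=[-1, -1])

```text
time: 3.22
eef_pos: [0.5294, 0.2987, 0.2309]
eef_rot: [3.046, 0.767, -0.001]
ft_force: [-0.4, 0.1, -0.6]
grip_width: 0.998
```

```bash
python3 - <<'E'
from h import *
o=observe();im=snapshot("wrist");np.save("pics/w1.npy",im);np.save("pics/w1p.npy",np.r_[o["eef_pos"],o["eef_rot"]])
cv2.imwrite("pics/w1.png",im[:,:,::-1]);print(o["time"],o["eef_pos"],R.from_rotvec(o["eef_rot"]).as_matrix().round(4),o["joint_pos"].round(2),o["ft_force"])
E
```

```text
3.225 [0.52939866 0.29874823 0.23094872] [[ 8.809e-01  4.734e-01 -5.000e-04]
 [ 4.734e-01 -8.809e-01 -7.000e-04]
 [-8.000e-04  4.000e-04 -1.000e+00]] [-0.33  0.34 -0.37  1.74  0.14  1.08 -1.82] [-0.42639371  0.12994255 -0.61581479]
```

View pics/w1.png

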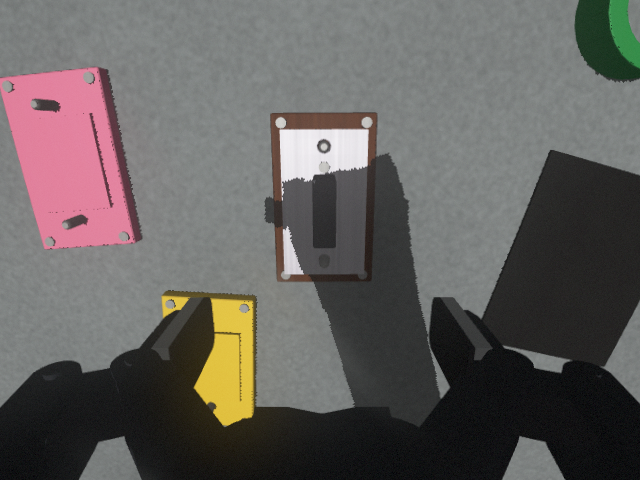

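The wrist view shows the oblong plate upright in the image: bar at (313–336,175–248), upper dowel (324,146), lower dark dot (324,261), wood outline (271–377,112–281). The jig is aligned with the tool to within a degree.

```bash
python3 - <<'E'
from h import *
np.set_printoptions(precision=4,suppress=True)
im=np.load("pics/w1.npy");p=np.load("pics/w1p.npy");k=cam("wrist",(p[:3],p[3:]))
Rt=R.from_rotvec(p[3:]).as_matrix()
s=lambda n,px,z:print(n,plane(k,px,z).round(4).tolist(),((plane(k,px,z)-p[:3])@Rt)[:,:2].tolist())
s("dowels",[(324,146),(324,261)],.041)
hsv=cv2.cvtColor(im,cv2.COLOR_RGB2HSV)
c=blob(hsv[...,2]<58,(300,165,350,255));r=cv2.boundingRect(c);print(r,cv2.minAreaRect(c),[im[y,324] .tolist() for y in(180,200,220,240,246,250)])
x,y,w,h=r
s("bartop",[(x+w/2-.5,y),(x+w/2-.5,y+h-1),(x,y+h/2),(x+w-1,y+h/2)],.069)
s("wood",[(271,113),(377,113),(372,281),(277,281)],.015)
# height of bar from scene + wrist
# side edges of wood for yaw
P=plane(k,[(324,146),(324,261)],.041);print(np.arctan2(*(P[0]-P[1])[1::-1]))
S=cam("scene")
print(tri(S,[(415.4,294.6),(399.7,268.3)],k,[(324,146),(x+w/2-.5,y+h/2)]))
E
```

```text
dowels [[0.5801, 0.3228, 0.041], [0.4861, 0.272, 0.041]] [[0.056243076708276024, 0.002764331806568889], [-0.05066451457330142, 0.0029594201979978086]]
(313, 175, 23, 73) ((324.0, 211.0), (72.0, 22.0), 90.0) [[58, 56, 59], [54, 53, 53], [50, 50, 53], [45, 44, 45], [39, 40, 41], [80, 78, 81]]
bartop [[0.5609, 0.3126, 0.069], [0.5064, 0.2833, 0.069], [0.5296, 0.3063, 0.069], [0.5384, 0.29, 0.069]] [[0.03442358182805162, 0.00259080222904314], [-0.027441922187632733, 0.002704309641596812], [0.003915435308324279, -0.006589208417683448], [0.003909042280641254, 0.011882244172593205]]
wood [[0.5823, 0.3793, 0.015], [0.6286, 0.2931, 0.015], [0.4818, 0.2123, 0.015], [0.4348, 0.3, 0.015]] [[0.08485761197045469, -0.0459659625566706], [0.08486637343324936, 0.051816609708675535], [-0.08263500297411379, 0.053506785902553686], [-0.08256474416341358, -0.04599844312540467]]
0.49495702230579597
[[0.5799 0.3225 0.0362 0.0004]
 [0.5337 0.2982 0.0667 0.0008]]
```

Request:
jog_arm(dp=[[0.03, 0.045, 0], [0, 0, 0.6], [0, 0, 0.6], [0, 0, 0.6], [0, 0, 0.5], [0, 0, 0.4], [0, 0, 0.2], [0, 0, 0.1], [0, 0, 0.1], [0, 0, 0], [0, 0, 0]], rotation=[[0, 0, 0], [0, 0, 0], [0, 0, 0], [0, 0, 0], [0, 0, 0], [0, 0, 0], [0, 0, 0], [0, 0, 0], [0, 0, 0], [0, 0, 0], [0, 0, 0]], jaw=[-1, -1, -1, -1, -1, -1, -1, -1, -1, -1, -1])

```text
time: 4.65
eef_pos: [0.5325, 0.298, 0.0459]
eef_rot: [-3.046, -0.768, -0.001]
ft_force: [-0.1, 0.7, 0.3]
grip_width: 1.001
```

```bash
python3 - <<'E'
from h import *
o=observe();im=snapshot("wrist")
cv2.imwrite("pics/w2.png",im[:,:,::-1]);print(o["time"],o["eef_pos"],R.from_rotvec(o["eef_rot"]).as_matrix().round(4),o["ft_force"])
E
```

```text
4.65 [0.53253808 0.29804976 0.04588009] [[ 8.806e-01  4.739e-01  7.000e-04]
 [ 4.739e-01 -8.806e-01  4.000e-04]
 [ 8.000e-04 -0.000e+00 -1.000e+00]] [-0.13419271  0.73452194  0.32016151]
```

View pics/w2.png

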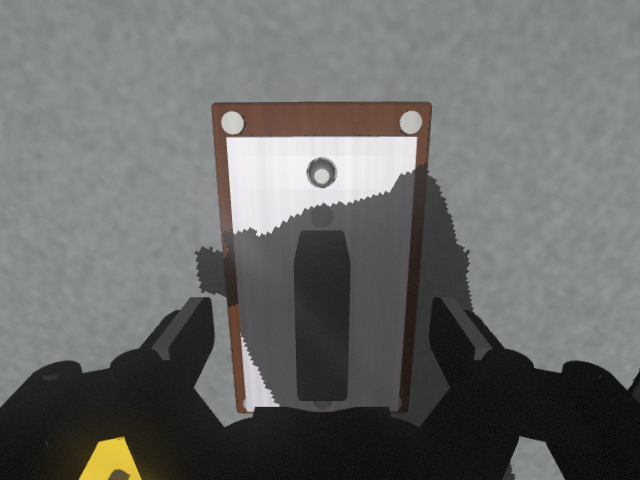

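The bar (294–350 px, centre 322) sits midway between the fingers (211 and 432), and its yaw matches. Lower 10 mm and grip.

Request:
jog_arm(dp=[[0, 0, 0.08], [0, 0, 0.08], [0, 0, 0], [0, 0, 0], [0, 0, 0], [0, 0, 0], [0, 0, 0], [0, 0, 0], [0, 0, 0], [0, 0, 0], [0, 0, 0]], rotation=[[0, 0, 0], [0, 0, 0], [0, 0, 0], [0, 0, 0], [0, 0, 0], [0, 0, 0], [0, 0, 0], [0, 0, 0], [0, 0, 0], [0, 0, 0], [0, 0, 0]], jaw=[-1, -1, 0.2, 0.6, 1, 1, 1, 1, 1, 1, 1], newtons=70)

```text
time: 6.08
eef_pos: [0.5325, 0.2979, 0.036]
eef_rot: [-3.046, -0.767, -0.001]
ft_force: [-0.6, -2.0, 5.8]
grip_width: 0.224
```

Request:
jog_arm(dp=[[0, 0, -0.05], [0, 0, -0.05], [0, 0, -0.06], [0, 0, -0.08], [0, 0, -0.08], [0, 0, -0.08], [0, 0, -0.1], [0, 0, -0.1], [0, 0, -0.1], [0, 0, 0], [0, 0, 0], [0, 0, 0]], rotation=[[0, 0, 0], [0, 0, 0], [0, 0, 0], [0, 0, 0], [0, 0, 0], [0, 0, 0], [0, 0, 0], [0, 0, 0], [0, 0, 0], [0, 0, 0], [0, 0, 0], [0, 0, 0]], jaw=[1, 1, 1, 1, 1, 1, 1, 1, 1, 1, 1, 1])

```text
time: 7.58
eef_pos: [0.5321, 0.2978, 0.0775]
eef_rot: [3.046, 0.768, -0.001]
ft_force: [0.7, -0.1, -6.1]
grip_width: 0.226
```

```bash
python3 - <<'E'
from h import *
o=observe();a=snapshot("side");b=snapshot("scene")
im=np.hstack([cv2.resize(a[200:350,150:350],(400,300)),cv2.resize(b[200:350,300:500],(400,300))])
cv2.imwrite("pics/lift.png",im[:,:,::-1]);print(o["time"],o["eef_pos"],R.from_rotvec(o["eef_rot"]).as_matrix().round(4),o["ft_force"],o["torque"])
E
```

```text
7.575 [0.53213154 0.29782701 0.07749534] [[ 8.806e-01  4.739e-01 -4.000e-04]
 [ 4.739e-01 -8.806e-01 -1.000e-04]
 [-4.000e-04 -1.000e-04 -1.000e+00]] [ 0.6777413  -0.0712972  -6.08236776] [-0.0231021   0.01037748  0.0308137 ]
```

View pics/lift.png

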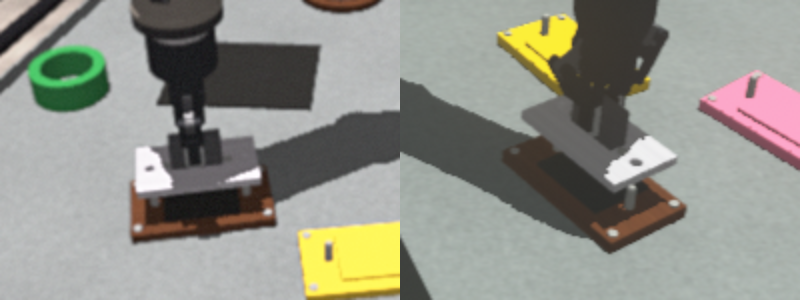

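The plate is off level, with both dowels visible below it and a load of 6 N. Raise a little and carry it to the mat.

Request:
jog_arm(dp=[[0, 0, -0.25], [0, 0, -0.25], [-0.08, 0.3, 0], [-0.14, 0.5, 0], [-0.15, 0.55, 0], [-0.15, 0.55, 0], [-0.15, 0.55, 0], [-0.15, 0.55, 0], [-0.15, 0.55, 0], [-0.14, 0.5, 0], [-0.1, 0.4, 0], [-0.07, 0.25, 0]], rotation=[[0, 0, 0], [0, 0, 0], [0, 0, 0], [0, 0, 0], [0, 0, 0], [0, 0, 0], [0, 0, 0], [0, 0, 0], [0, 0, 0], [0, 0, 0], [0, 0, 0], [0, 0, 0]], jaw=[1, 1, 1, 1, 1, 1, 1, 1, 1, 1, 1, 1])

```text
time: 9.18
eef_pos: [0.5985, 0.011, 0.1081]
eef_rot: [3.047, 0.765, 0.0]
ft_force: [-0.1, -0.4, -4.7]
grip_width: 0.224
```

Request:
jog_arm(dp=[[0, 0, 0], [0, 0, 0.3], [0, 0, 0.3], [0, 0, 0.3], [0, 0, 0.2], [0, 0, 0.1], [0, 0, 0], [0, 0, 0]], rotation=[[0, 0, 0], [0, 0, 0], [0, 0, 0], [0, 0, 0], [0, 0, 0], [0, 0, 0], [0, 0, 0], [0, 0, 0]], jaw=[1, 1, 1, 1, 1, 1, 1, 1])

```text
time: 10.18
eef_pos: [0.5987, 0.0132, 0.0363]
eef_rot: [3.046, 0.768, 0.001]
ft_force: [-0.0, 0.0, -5.7]
grip_width: 0.223
```

```bash
python3 - <<'E'
from h import *
o=observe();a=snapshot("side");b=snapshot("scene")
im=np.hstack([cv2.resize(a[150:300,180:380],(400,300)),cv2.resize(b[230:400,150:377],(400,300))])
cv2.imwrite("pics/over.png",im[:,:,::-1]);print(o["time"],o["eef_pos"],R.from_rotvec(o["eef_rot"]).as_matrix().round(4),o["ft_force"],o["torque"],o["grip_width"])
E
```

```text
10.175 [0.59870091 0.01322916 0.03627451] [[ 8.806e-01  4.738e-01  9.000e-04]
 [ 4.738e-01 -8.806e-01  1.000e-04]
 [ 9.000e-04  3.000e-04 -1.000e+00]] [-0.04823254  0.01536486 -5.69966526] [ 0.01522673 -0.02424352 -0.04499141] 0.22328446657158613
```

View pics/over.png

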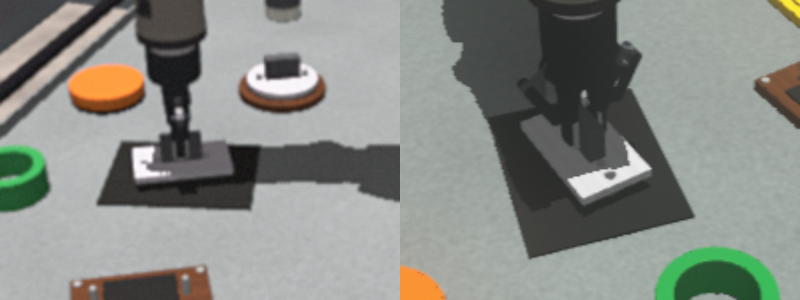

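The plate is level over the middle of the mat, about 15 mm up. Lower it slowly until contact, in two steps so I can read the force.

Request:
jog_arm(dp=[[0, 0, 0.07], [0, 0, 0.07], [0, 0, 0.04], [0, 0, 0.03], [0, 0, 0.02], [0, 0, 0]], rotation=[[0, 0, 0], [0, 0, 0], [0, 0, 0], [0, 0, 0], [0, 0, 0], [0, 0, 0]], jaw=[1, 1, 1, 1, 1, 1])

```text
time: 11.02
eef_pos: [0.5983, 0.0132, 0.0219]
eef_rot: [-3.046, -0.768, 0.0]
ft_force: [0.2, 0.1, -5.1]
grip_width: 0.226
```

Request:
jog_arm(dp=[[0, 0, 0.015], [0, 0, 0.01], [0, 0, 0]], rotation=[[0, 0, 0], [0, 0, 0], [0, 0, 0]], jaw=[1, 1, 1])

```text
time: 11.4
eef_pos: [0.5984, 0.0132, 0.021]
eef_rot: [3.046, 0.768, 0.0]
ft_force: [-3.4, -0.7, 5.1]
grip_width: 0.224
```

Contact: the force went from -5 to +5 N. Release and withdraw.

Request:
jog_arm(dp=[[0, 0, 0], [0, 0, 0], [0, 0, 0], [0, 0, 0], [0, 0, 0], [0, 0, 0], [0, 0, -0.2], [0, 0, -0.5], [0, 0, -0.6], [0, 0, -0.6], [0, 0, -0.6], [0, 0, 0]], rotation=[[0, 0, 0], [0, 0, 0], [0, 0, 0], [0, 0, 0], [0, 0, 0], [0, 0, 0], [0, 0, 0], [0, 0, 0], [0, 0, 0], [0, 0, 0], [0, 0, 0], [0, 0, 0]], jaw=[0.3, 0, -0.5, -1, -1, -1, -1, -1, -1, -1, -1, -1], newtons=20)

```text
time: 12.9
eef_pos: [0.5998, 0.0134, 0.1742]
eef_rot: [3.045, 0.767, 0.008]
ft_force: [0.6, 0.0, -0.5]
grip_width: 1.001
```

```bash
python3 - <<'E'
from h import *
np.set_printoptions(precision=4,suppress=True)
o=observe();a=snapshot("side");w=snapshot("wrist");np.save("pics/w3.npy",w)
cv2.imwrite("pics/end.png",np.hstack([cv2.resize(a,(400,300)),cv2.resize(w,(400,300))])[:,:,::-1]);print(o["time"],o["eef_pos"],o["ft_force"],o["grip_width"])
k=cam("wrist",(o["eef_pos"],o["eef_rot"]))
hsv=cv2.cvtColor(w,cv2.COLOR_RGB2HSV)
c=blob(hsv[...,2]>75,(200,80,450,300));print(quad(c).tolist(),cv2.boundingRect(c))
a0=np.load("pics/side.npy");x=slice(295,345);y=slice(172,208)
print("round diff",np.abs(a[y,x].astype(int)-a0[y,x]).mean())
E
```

```text
12.9 [0.5998 0.0134 0.1742] [ 0.6413  0.0037 -0.4688] 1.0010771578928894Traceback (most recent call last):
  File "<stdin>", line 7, in <module>
AttributeError: 'NoneType' object has no attribute 'tolist'
```

View pics/end.png

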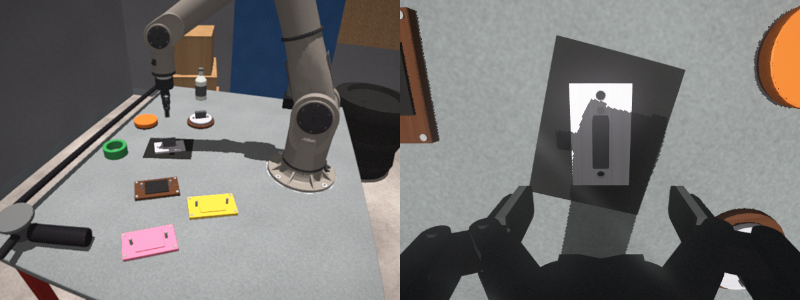

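The plate lies flat on the mat. In the right half of the picture its centre is at about (200,134) and the mat's at (203,128), a few mm apart. The fingers are well clear and the round plate is on its jig. Handing in.

```bash
python3 - <<'E'
from h import *
a=snapshot("side").astype(int);a0=np.load("pics/side.npy");print("round diff",np.abs(a[172:208,295:345]-a0[172:208,295:345]).mean())
print(close_job())
E
```

```text
round diff 3.765
the job is handed in; nothing more can be done
None
```

The oblong plate is off its dowels and lying flat near the middle of the black mat. I handed the job in at about 13 s of the 42 s allowed; the hand-in gives no verdict.

- **Lift:** I gripped the lifting bar at 70 N and raised the plate 41 mm straight up. A picture showed it level and clear of both dowels.
- **Laying down:** I lowered it until the wrist force changed from -5 to +5 N, then released it and backed off to 0.17 m.
- **Plate on the mat:** In the last wrist picture the plate lies flat, with its centre under about 10 mm from the mat's by eye. The fingers were clear of it.
- **Round plate:** It is still on its jig. The image patch around it changed little from the start (mean 3.8 grey levels, which could be noise or shadow). I did not measure its position.
- **Checks that failed or disagreed:**
  - My automatic outline of the plate on the mat failed, so the centring above was read from the picture.
  - Triangulated heights came out 2 to 6 mm below the stated ones: bar top 0.067 m against 0.069 m, and dowel tips 0.035 m against 0.041 m. I used the stated heights for the grasp.

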